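# Lock a spring-loaded vacuum vent valve open with its keeper plate

## Task

Lock the vent valve on the sloping stand open: take the yellow keeper plate by its black grip, hold it flat to the sloping deck, push the red spring plunger in with it all the way between the four hooks, then slide it down the slope so that its four ears go under the hooks. Let it spring up snugly into the hooks, so that it keeps the plunger pressed in by itself when you let go; press firmly but do not ram it, and leave the timer, the flask and the marker where they are.

Things in the scene. Friction and masses are not known exactly. Their poses are not given: they have to be found in the camera images.
- keeper: Loose keeper: yellow plate 84 mm (its x) x 52 mm (y) x 8 mm; four ears: crossbars 14 mm long, centred at x = +-28 mm, reach to y = +-38 mm. Black square grip 26 x 26 mm in the middle, from 8 to 64 mm above the underside. Origin: centre of the underside, z up through the grip. Turned half round about z it is the same. 0.13 to 0.21 kg. Starts flat on the bench, grip up.
- vent_block: Grey fixed stand, 136 mm (its x) x 124 mm (y), carrying an aluminium deck that slopes 30 degrees, rising towards +x, so its face looks up and towards -x. Origin: centre of the underside, on the bench, z up. The middle of the deck's top is at [0, 0, 85] mm. The red plunger comes out of it square to the deck; two steel guide walls with two hooks each stand on the deck's sides.
- deck (a point): Middle of the deck's top, on the plunger's axis. x = up the slope, z = out of the deck. Walls: 82 mm apart inside, 34 mm high, x -54 to 52. Hooks reach in to |y| = 29.5, tops at z = 34 mm. Pockets under them: x -50.5 to -31.5 and 5.5 to 24.5, ceiling z = 28, end stop downhill; uphill a 4 mm long tooth hangs to z = 22. Open from above for ears: x -27 to 1 and above 29.
- vent_plunger (a joint): Travel of the red plunger (head 36 mm across, flat) in m: 0 = out, its top 34 mm off the deck; 0.024 = fully in at a stop (thin rubber bumper), top 10 mm off the deck. Spring: about 8 N at 0, rising evenly to 15 N at 0.024. The keeper's ears pass under the teeth when it is in by over 0.020. About 0.014 when the locked keeper holds it. Sliding the keeper over it takes up to 20 N.
- entry (a point): Keeper's origin when it lies on the plunger, not yet pressed, ears over the openings: [13, 0, 34] mm from deck, same axes as deck (x up the slope, z out of it). The keeper's x lies along this x, either way round.
- home (a point): Keeper's origin when it is locked, midway in the pockets with its top against their ceilings: [-13, 0, 20] mm from deck, same axes; 26 mm downhill of entry. Play there: 2.5 mm either way along the slope, 3 mm across.
- bench_timer: White bench timer, 68 x 68 x 20 mm, bystander. Origin: centre of the underside.
- cone_vessel: Grey steel conical flask, 68 mm wide, 88 mm high, bystander. Origin: centre of the underside.
- marker_red: Red marker pen, 136 mm long, 19 mm wide, 12 mm high, lying along its x, bystander. Origin: centre of the underside.

How it is judged (in metres and radians):
On the way:
1. the keeper has pushed the plunger in by more than 18 mm (value of joint vent_plunger above 0.018 m and contact force between keeper and vent_block above 3 N), for 0.1 s.
At the end, for the whole second after the job is handed in: The keeper rests locked in the four hooks with nothing holding it: its origin within 4.5 mm of the home point along the slope, 5 mm across and about 2 mm in height off the deck, lying within 0.06 rad of the deck's slope, at rest, with the plunger held in by 10.5 to 16.5 mm (x of keeper in the frame of home between -0.0045 and 0.0045 m and y of keeper in the frame of home between -0.005 and 0.005 m and z of keeper in the frame of home between -0.0018 and 0.0025 m and angle between the z axis of keeper and the z axis of home, either way round below 0.06 rad and value of joint vent_plunger between 0.0105 and 0.0165 m and linear speed of keeper below 0.01 m/s); the robot touches nothing.
It fails at once if the keeper is rammed onto the stand with over 90 N (contact force between keeper and vent_block above 90 N).
It fails at once if the timer is moved by over 30 mm (distance of bench_timer from where it was at the start of the episode above 0.03 m).
It fails at once if the flask is moved by over 30 mm (distance of cone_vessel from where it was at the start of the episode above 0.03 m).
It fails at once if the marker is moved by over 30 mm (distance of marker_red from where it was at the start of the episode above 0.03 m).
It also fails if it takes over 42 s, if anything falls off the work surface, if the arm or the gripper's body presses on something with over 40 N, if the wrist force passes 120 N, or if a joint passes its speed limit or range.

## Robot

A 6-joint arm with a two-finger parallel gripper is mounted at the origin on a cart in front of the work surface, level with it; the furniture and walls round the work are solid. World frame = base frame: x ahead of the robot, y to its left, z up, the work surface at z = 0. Lengths are in mm, angles in rad, forces in N, time in s.
With the tool pointing down it reaches from about 325 to 875 mm from the base axis. Payload 4.4 kg.
Tool frame: the origin (TCP) lies at the centre of the arm's flange, where the gripper is bolted on; the fingertips stand 173 mm ahead of it and the grasp point (between the pads) lies ctrl.pinch_z ahead of it (ctrl.pinch_z is the distance from the TCP to the grasp point, in mm); z points along the fingers, y is the line along which they close (so a half turn about z gives the same grasp; the last joint's range is limited). The gripper opens to 85 mm and grips with 20 to 120 N. Pads are 22 mm wide; open, the fingers measure 114 mm over their backs; the gripper's body (76 mm by 85 mm) begins 54 mm behind the grasp point. The pads swing forward as they close: fully open they stand 13 mm farther back than shut.
Start: joints at [1.04, 0.207, 1.542, -0, 1.393, -0.15], TCP at [213.183, 534.024, 404.682] pointing down, gripper open.
Joint ranges: [-2.73, 2.73], [-0.86, 2.22], [0.23, 2.46], [-1.11, 4.25], [0.08, 2.63], [-2.82, 2.82]. Speed limits (rad/s): [2.79, 2.79, 3.14, 3.14, 3.14, 3.14].

## Interface

Orientations are given as a rotation vector (axis times angle).
In Python, from rig import ctrl gives the robot as it stands.
- The arm moves only by the tool drive_tool, never from a script. Its argument "series" is a list that holds one entry, the list of rows, each a list of 7 numbers: the shift along the tool's x, y, z in m, then the turn, a rotation vector about the tool's x, y, z in rad, then the closure in counts, from 0 (fully open) to 255 (shut). A call has 1 to 12 rows; each row shifts and turns the commanded pose from where the row before left it, along the tool's axes as they then stand; what a row does not reach is not made up. A row lasts 1/8 s, in which the tool goes at most 62.5 mm and 10.7 degrees, less where a joint would pass 70% of its speed; a pose out of reach is approached as far as the arm can. A call is refused whole if a number of a shift passes 0.0625 or a number of a turn 0.188, either way. A call with a gripper value outside its range is refused whole. The fingers move at their own pace and stop on an object; "force" is the grip in N (left out, the last holds). Time passes only in rows, so rows that do not move let the fingers close. It gives the time, the measured TCP pose, the force, the opening and the grip force at its end, in the units of the state.
- ctrl.get_obs(): the state, without advancing time (a new reading comes with each control period).
- ctrl.get_image(name): name is "side" or "top"; returns the picture (384x512x3 uint8, blue, green, red); there is no depth.
- ctrl.get_calibration(name): a dict with "vfov" (degrees; the focal length in pixels is half the picture's height over the tangent of half this angle, whatever the lens; pixels are square), "cx", "cy" (the principal point, pixels), "xyz" and "orientation" of the camera in the world. Camera axes: x right, y up, looking along -z (the intrinsics and any distortion apply to the point x, -y, -z); pixel columns grow to the right and rows downward; lengths in mm; the calibration is good to about 2 mm. A picture is of the moment at which its call begins. get_calibration takes no time and is no camera call.
- ctrl.sign_off(): hands the job in; it is judged then, once.
The state is a dict: "clock": time; "qpos": joint angles; "qd": joint speeds; "effort": joint torques, N m; "tcp_pos": TCP position; "orientation": TCP orientation; "wrist_force": force on the tool from outside, world axes, zero at the start; "wrist_torque": the same for the moment, N m; "width": finger opening in mm; "finger_force": force on a finger pad.
Only numpy, scipy, OpenCV 4.12 (cv2) and the standard library are available. Lean on these libraries where they do the work, as an engineer would, in place of code of your own. Each camera call takes 0.05 s, during which the arm holds its last target. There are 200 camera calls.

## Working session

There is one attempt and no reset: what is moved stays moved. The work goes in short steps, Python scripts to look and compute and a tool call to move; the robot and the scene stay as the last step left them, time stands still between calls to the robot, and variables do not carry over. Pictures are saved under pics/ and viewed, at most 10 in all, crops included, and the job is handed in when it is done.

Besides the shell and the picture viewer there is one more tool, called in YAML: its name, and indented under it one key for each argument. drive_tool: Moves the arm, as the interface text tells. Its arguments: {"type":"object","properties":{"series":{"type":"array"},"force":{"type":"number"}},"required":["series"]}

```bash
mkdir -p pics; ls; python3 - <<'E'
from rig import ctrl
import cv2
print(ctrl.pinch_z, ctrl.get_obs())
for n in ("side","top"):
    print(n, ctrl.get_calibration(n)); cv2.imwrite(f"pics/{n}0.png", ctrl.get_image(n))
E
```

```text
pics
154.70000000000002 {'clock': 0.0, 'qpos': array([ 1.04050748e+00,  2.07446110e-01,  1.54297789e+00, -2.72396521e-05,
        1.39349376e+00, -1.50478468e-01]), 'qd': array([-1.09326816e-03, -1.47415777e-03, -1.57313156e-03,  4.33114156e-04,
        1.61542749e-03, -4.21312356e-05]), 'effort': array([-3.63613453e-04, -3.83030963e+01, -2.91598392e+01, -1.96667579e-04,
        1.06233018e-02,  4.36866458e-05]), 'tcp_pos': array([212.99228487, 533.70034627, 403.49911794]), 'orientation': array([-0.59287565, -3.08437563,  0.00345596]), 'wrist_force': array([-0.7264359 ,  0.25097483, -1.25087571]), 'wrist_torque': array([-0.01306843,  0.01672999,  0.00050284]), 'finger_force': 0.0, 'width': 85.22326488879291}
side {'vfov': 49.892376536540645, 'cx': 252.08655426947078, 'cy': 194.47326292045787, 'xyz': array([ 491.40659317, -588.36606396,  667.39232335]), 'orientation': array([ 0.91758167, -0.03227449, -0.02728699])}
top {'vfov': 50.73704727538681, 'cx': 252.59584827187712, 'cy': 191.31768769235643, 'xyz': array([ 349.278621  ,  147.34882271, 1034.65005133]), 'orientation': array([ 0.16192754, -0.17254032, -1.60268686])}
```

View pics/top0.png

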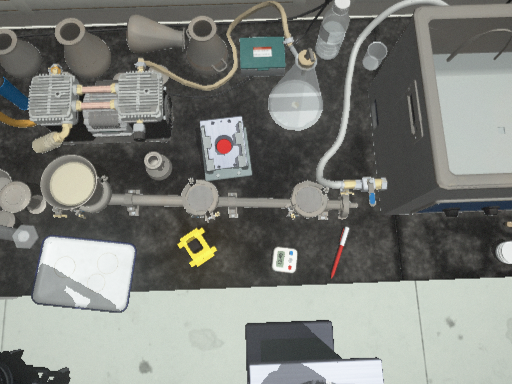

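View pics/side0.png

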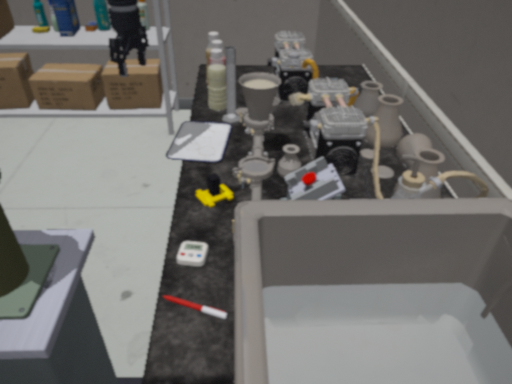

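The top view shows the yellow keeper at about (198,247), the stand with red plunger at (224,146), and a pipe with flanges between them. In the side view the keeper is at (214,193) and the stand at (314,180). I'll magnify these for measuring.

```bash
cat > h.py <<'E'
import numpy as np, cv2
from scipy.spatial.transform import Rotation as R
from rig import ctrl
def cam(n):
    c=ctrl.get_calibration(n); f=192/np.tan(np.radians(c['vfov'])/2)
    return c,f,R.from_rotvec(c['orientation'])
def proj(n,P):
    c,f,r=cam(n); p=r.inv().apply(np.atleast_2d(P)-c['xyz'])
    return np.c_[c['cx']+f*p[:,0]/-p[:,2], c['cy']+f*p[:,1]/p[:,2]]
def back(n,u,v,z):
    c,f,r=cam(n); d=r.apply([(u-c['cx'])/f,-(v-c['cy'])/f,-1]); return c['xyz']+d*(z-c['xyz'][2])/d[2]
def crop(im,u,v,w,h,s): return cv2.resize(im[v:v+h,u:u+w],None,fx=s,fy=s,interpolation=cv2.INTER_CUBIC)
E
python3 - <<'E'
from h import *
t=cv2.imread('pics/top0.png'); s=cv2.imread('pics/side0.png')
a=np.hstack([crop(t,165,215,66,50,6),crop(t,193,105,66,50,6)])
a=np.hstack([crop(t,175,220,50,50,6),crop(t,195,110,62,50,6)])
b=np.hstack([crop(s,190,170,50,50,6),crop(s,280,150,70,50,6)])
w=720
cv2.imwrite('pics/c0.png',np.vstack([cv2.copyMakeBorder(i,0,0,0,w-i.shape[1],0) for i in (a,b)]))
for u,v in((198,247),(224,146),(285,260),(340,252)): print(back('top',u,v,0).round())
print(back('side',214,195,0).round(),back('top',224,146,110).round(), back('side',310,179,110).round())
E
```

```text
[433. 280.   0.]
[699. 208.   0.]
[391.  61.   0.]
[406. -79.   0.]
[434. 283.   0.] [661. 201. 110.] [666. 197. 110.]
```

View pics/c0.png

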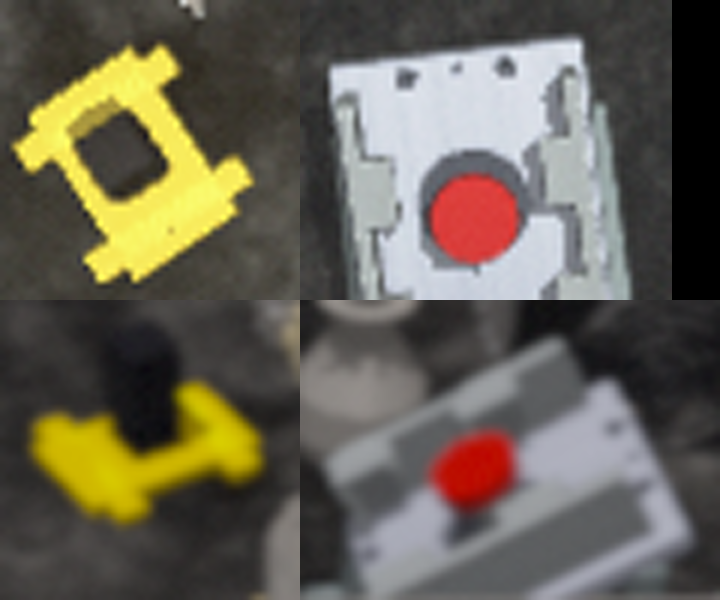

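```bash
cat > fit.py <<'E'
from h import *
from scipy.optimize import least_squares, minimize
# keeper: silhouette (yellow) fit in both cameras, supersampled render
def keeper_pts(p,P): return R.from_euler('z',p[2]).apply(P)+[p[0],p[1],0]
def box(x0,x1,y0,y1,z0,z1): return np.array([[x,y,z] for x in(x0,x1) for y in(y0,y1) for z in(z0,z1)],float)
boxes=[box(-42,42,-26,26,0,8),box(-35,-21,-38,38,0,8),box(21,35,-38,38,0,8)]; grip=box(-13,13,-13,13,8,64)
S=8
def rend(n,p,o,w,h):
    m=np.zeros((h*S,w*S),np.float32)
    for b,c in [(b,1) for b in boxes]+[(grip,0)]:
        q=((proj(n,keeper_pts(p,b))-o+.5)*S).astype(np.float32)
        cv2.fillConvexPoly(m,cv2.convexHull(q).round().astype(np.int32),c)
    return cv2.resize(m,(w,h),interpolation=cv2.INTER_AREA)
tgt={}
for n,o in (('top',(172,218)),('side',(185,165))):
    im=cv2.imread(f'pics/{n}0.png')[o[1]:o[1]+56,o[0]:o[0]+56].astype(float)
    y=(im[...,1]+im[...,2])/2-im[...,0]
    tgt[n]=(np.array(o),np.clip(y/np.percentile(y,97),0,1))
def cost(p,ns=('top','side')): return sum(((rend(n,p,tgt[n][0],56,56)-tgt[n][1])**2).sum() for n in ns)
for ns in (('top',),('side',),('top','side')):
    best=min((minimize(cost,[434,281,a],args=(ns,),method='Nelder-Mead',options=dict(initial_simplex=[[434,281,a],[442,281,a],[434,289,a],[434,281,a+.15]])) for a in(.4,.65,.9)),key=lambda r:r.fun)
    print('keeper',ns,best.x.round(3),round(best.fun,1))
# block
c,s=np.cos(np.pi/6),np.sin(np.pi/6)
def blk(p,P): 
    P=np.atleast_2d(P).astype(float); Q=np.c_[P[:,0]*c-P[:,2]*s,P[:,1],85+P[:,0]*s+P[:,2]*c]
    return R.from_euler('z',p[2]).apply(Q)+[p[0],p[1],0]
def tp(u,v): return [195+(u-300)/6-.42,110+v/6-.42]
obs=[((29,29.5,34),tp(395,157)),((1,29.5,34),tp(398,232)),((29,-29.5,34),tp(540,140)),((1,-29.5,34),tp(548,207)),((52,43,34),tp(347,95)),((52,-43,34),tp(572,68))]
t=cv2.imread('pics/top0.png').astype(int)
def red(n,u0,v0,w,h):
    m=cv2.imread(f'pics/{n}0.png').astype(int)[v0:v0+h,u0:u0+w]; k=(m[...,2]-np.maximum(m[...,0],m[...,1]))>90
    v,u=np.nonzero(k); return [u0+u.mean(),v0+v.mean(),u0+u.min(),u0+u.max(),v0+v.min(),v0+v.max()]
rt,rs=red('top',205,130,40,40),red('side',295,160,40,35); print(rt,rs)
obs.append(((0,0,33),rt[:2]))
f=lambda p:np.r_[(proj('top',blk(p,[o[0] for o in obs]))-[o[1] for o in obs]).ravel()]
r=least_squares(f,[670,205,.1]); print('block',r.x.round(3)); print(r.fun.reshape(-1,2).round(2))
print('side red pred',proj('side',blk(r.x,(0,0,33))), 'wall ends side',proj('side',blk(r.x,[(52,43,34),(-54,43,34),(52,-43,34),(29,29.5,34)])).round(1))
# pipe flange height
def tri(a,b):
    A=[];B=[]
    for n,(u,v) in(('top',a),('side',b)):
        C=cam(n)[0]['xyz'];d=back(n,u,v,0)-C;d/=np.linalg.norm(d);M=np.eye(3)-np.outer(d,d);A.append(M);B.append(M@C)
    return np.linalg.solve(sum(A),sum(B)).round()
print('red tri',tri(rt[:2],rs[:2]),'flange',tri((200,192),(257,162)),tri((200,198),(257,166)))
E
python3 fit.py
```

```text
keeper ('top',) [433.24  282.848   0.563] 19.0
keeper ('side',) [433.401 283.882   0.573] 23.3Traceback (most recent call last):
  File "fit.py", line 21, in <module>
    best=min((minimize(cost,[434,281,a],args=(ns,),method='Nelder-Mead',options=dict(initial_simplex=[[434,281,a],[442,281,a],[434,289,a],[434,281,a+.15]])) for a in(.4,.65,.9)),key=lambda r:r.fun)
  File "fit.py", line 21, in <genexpr>
    best=min((minimize(cost,[434,281,a],args=(ns,),method='Nelder-Mead',options=dict(initial_simplex=[[434,281,a],[442,281,a],[434,289,a],[434,281,a+.15]])) for a in(.4,.65,.9)),key=lambda r:r.fun)
              ~~~~~~~~^^^^^^^^^^^^^^^^^^^^^^^^^^^^^^^^^^^^^^^^^^^^^^^^^^^^^^^^^^^^^^^^^^^^^^^^^^^^^^^^^^^^^^^^^^^^^^^^^^^^^^^^^^^^^^^^^^^^^^^^^^^^^^^^^^^^^^
    res = _minimize_neldermead(fun, x0, args, callback, bounds=bounds,
                               **options)
    fxr = func(xr)
    fx = function(np.copy(x), *(wrapper_args + args))
  File "fit.py", line 19, in cost
    def cost(p,ns=('top','side')): return sum(((rend(n,p,tgt[n][0],56,56)-tgt[n][1])**2).sum() for n in ns)
                                          ~~~^^^^^^^^^^^^^^^^^^^^^^^^^^^^^^^^^^^^^^^^^^^^^^^^^^^^^^^^^^^^^^
  File "fit.py", line 19, in <genexpr>
    def cost(p,ns=('top','side')): return sum(((rend(n,p,tgt[n][0],56,56)-tgt[n][1])**2).sum() for n in ns)
                                                ~~~~^^^^^^^^^^^^^^^^^^^^^
  File "fit.py", line 11, in rend
    q=((proj(n,keeper_pts(p,b))-o+.5)*S).astype(np.float32)
        ~~~~^^^^^^^^^^^^^^^^^^^
  File "h.py", line 8, in proj
    c,f,r=cam(n); p=r.inv().apply(np.atleast_2d(P)-c['xyz'])
          ~~~^^^
  File "h.py", line 5, in cam
    c=ctrl.get_calibration(n); f=192/np.tan(np.radians(c['vfov'])/2)
ValueError: time passes only in moves, steps and waits
```

```bash
sed -i 's/^def cam/import functools\n@functools.lru_cache\ndef cam/' h.py; sed -i "s/in (('top',),('side',),('top','side')):/in (('top','side'),):/" fit.py; python3 fit.py
```

```text
keeper ('top', 'side') [433.263 282.791   0.56 ] 43.5
[np.float64(223.57055214723925), np.float64(145.95705521472394), np.int64(217), np.int64(230), np.int64(139), np.int64(153)] [np.float64(308.4836065573771), np.float64(177.672131147541), np.int64(302), np.int64(314), np.int64(172), np.int64(183)]
block [6.77009e+02 2.02906e+02 8.50000e-02]
[[-0.61 -0.37]
 [ 0.52 -1.24]
 [ 0.09 -0.44]
 [ 0.16  0.02]
 [ 0.28  0.92]
 [-0.69  1.17]
 [ 0.25 -0.07]]
side red pred [[307.61859902 176.77712252]] wall ends side [[322.7 156.3]
 [283.8 176.6]
 [332.6 176.8]
 [315.5 163.9]]
red tri [662. 202. 110.] flange [546. 259. 120.] [541. 261. 105.]
```

drive_tool:
  series:
    - [[0,0,0,0,0,0.158,0],[0,0,0,0,0,0.158,0],[0,0,0,0,0,0.158,0],[0,0,0,0,0,0.158,0],[-0.0412,0.0067,0.0168,0,0,0,0],[-0.0412,0.0067,0.0168,0,0,0,0],[-0.0412,0.0067,0.0168,0,0,0,0],[-0.0412,0.0067,0.0168,0,0,0,0],[-0.0412,0.0067,0.0168,0,0,0,0],[-0.0412,0.0067,0.0168,0,0,0,0],[-0.0412,0.0067,0.0168,0,0,0,0],[-0.0412,0.0067,0.0168,0,0,0,0]]

```text
clock: 1.6
tcp_pos: [433.9, 281.8, 269.4]
orientation: [-1.522, -2.748, 0.001]
wrist_force: [-0.0, 0.9, -0.7]
width: 85.5
finger_force: 0.0
```

```bash
python3 - <<'E'
from h import *
o=ctrl.get_obs(); r=R.from_rotvec(o['orientation']); print(o['clock'],o['qpos'].round(3),o['tcp_pos'].round(1)); print(r.as_matrix().round(3)); print(o['wrist_force'])
# block overlay check
c,s=np.cos(np.pi/6),np.sin(np.pi/6)
p=(677.0,202.9,.085)
def blk(P):
    P=np.atleast_2d(P).astype(float); Q=np.c_[P[:,0]*c-P[:,2]*s,P[:,1],85+P[:,0]*s+P[:,2]*c]
    return R.from_euler('z',p[2]).apply(Q)+[p[0],p[1],0]
out=[]
for n,u,v in(('top',195,108),('side',280,148)):
    K=6; im=crop(cv2.imread(f'pics/{n}0.png'),u,v,65,80 if n=='top' else 60,K)
    for g in(1,-1):
        for poly in ([(52,g*41,34),(-54,g*41,34)],[(29,g*41,34),(29,g*29.5,34),(1,g*29.5,34),(1,g*41,34)],[(-27,g*41,34),(-27,g*29.5,34),(-54,g*29.5,34),(-54,g*41,34)]):
            q=((proj(n,blk(poly))-[u,v]+.5)*K).astype(np.int32); cv2.polylines(im,[q],False,(0,160,0),1)
    a=np.linspace(0,6.3,40); q=((proj(n,blk(np.c_[18*np.cos(a),18*np.sin(a),0*a+34]))-[u,v]+.5)*K).astype(np.int32); cv2.polylines(im,[q],True,(255,0,0),1)
    out.append(cv2.copyMakeBorder(im,0,480-im.shape[0],0,0,0))
cv2.imwrite('pics/ov.png',np.hstack(out))
E
```

```text
1.6 [ 0.409  0.242  1.804  0.     1.096 -0.15 ] [433.9 281.8 269.4]
[[-0.53   0.848 -0.001]
 [ 0.848  0.53  -0.   ]
 [ 0.    -0.001 -1.   ]]
[-0.00785759  0.94267139 -0.72390908]
```

View pics/ov.png

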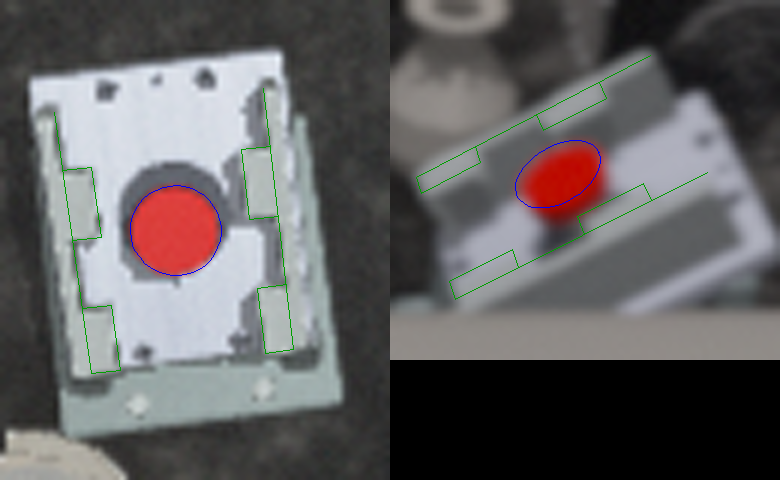

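The overlay matches the stand: hooks, walls and plunger circle are within about 1 px in both views, so stand ≈ (677.5, 202.7), yaw 0.085. Going down onto the grip.

drive_tool:
  series:
    - [[0.0012,0,0.02,0,0,0,0],[0,0,0.02,0,0,0,0],[0,0,0.02,0,0,0,0],[0,0,0.01,0,0,0,0],[0,0,0,0,0,0,0],[0,0,0,0,0,0,255],[0,0,0,0,0,0,255],[0,0,0,0,0,0,255],[0,0,0,0,0,0,255],[0,0,0,0,0,0,255],[0,0,0,0,0,0,255],[0,0,0,0,0,0,255]]
  force: 100

```text
clock: 3.1
tcp_pos: [433.3, 284.3, 201.1]
orientation: [1.522, 2.747, 0.002]
wrist_force: [-0.7, 1.5, 6.0]
width: 24.8
finger_force: 98.5
```

drive_tool:
  series:
    - [[0,0,-0.02,0,0,0,255],[0,0,-0.045,0,0,0,255],[0,0,-0.05,0,0,0,255],[0,0,-0.045,0,0,0,255],[0,0,-0.04,0,0,0.118,255],[0,0,0,0,0,0.118,255],[0,0,0,0,0,0.119,255],[0,0,0,0,0,0.119,255],[0,0,0,-0.131,0,0,255],[0,0,0,-0.131,0,0,255],[0,0,0,-0.131,0,0,255],[0,0,0,-0.1306,0,0,255]]

```text
clock: 4.6
tcp_pos: [432.1, 283.7, 398.8]
orientation: [1.85, 2.015, 0.54]
wrist_force: [-0.2, 0.3, -2.0]
width: 24.7
finger_force: 98.6
```

```bash
cat > st.py <<'E'
from h import *
B=np.array([677.5,202.7,0]); D=R.from_euler('z',.085)*R.from_euler('y',-np.pi/6); DO=B+[0,0,85]
T=np.c_[[0,1,0],[1,0,0],[0,0,-1]].astype(float) # tool axes in deck frame
def st():
    o=ctrl.get_obs(); r=R.from_rotvec(o['orientation']); e=(R.from_matrix(D.as_matrix()@T).inv()*r).inv().as_rotvec()
    d=D.inv().apply(o['tcp_pos']-DO)
    print('t',o['clock'],'tcp deck',d.round(1),'world',o['tcp_pos'].round(1),'turn needed(tool)',e.round(4),'F deck',D.inv().apply(o['wrist_force']).round(1),'q',o['qpos'].round(2),'w',round(o['width'],1))
    return o,d,r
def need(t):
    o,d,r=st(); print('shift tool mm',r.inv().apply(D.apply(np.array(t)-d)).round(1))
E
python3 -c "
from st import *
need((13,0,325));need((13,0,275))"
```

```text
t 4.6 tcp deck [-48.9 101.5 390.6] world [432.1 283.7 398.8] turn needed(tool) [0.0009 0.0008 0.0005] F deck [-1.2  0.3 -1.6] q [ 0.47 -0.03  1.85 -0.25  0.84  0.5 ] w 24.7
shift tool mm [-101.5   61.8   65.7]
t 4.6 tcp deck [-48.9 101.5 390.6] world [432.1 283.7 398.8] turn needed(tool) [0.0009 0.0008 0.0005] F deck [-1.2  0.3 -1.6] q [ 0.47 -0.03  1.85 -0.25  0.84  0.5 ] w 24.7
shift tool mm [-101.5   61.7  115.7]
```

drive_tool:
  series:
    - [[-0.025,0.0155,0,0,0,0,255],[-0.025,0.0155,0,0,0,0,255],[-0.025,0.0155,0,0,0,0,255],[-0.0265,0.0155,0.01,0,0,0,255],[0,0,0.03,0,0,0,255],[0,0,0.03,0,0,0,255],[0,0,0.03,0,0,0,255],[0,0,0.015,0,0,0,255],[0,0,0,0,0,0,255],[0,0,0,0,0,0,255]]

```text
clock: 5.85
tcp_pos: [552.2, 192.5, 332.6]
orientation: [1.85, 2.015, 0.541]
wrist_force: [-0.3, -0.5, -0.3]
width: 24.9
finger_force: 98.8
```

```bash
python3 - <<'E'
from st import *
o,d,r=st()
for n in('top','side'): cv2.imwrite(f'pics/{n}1.png',ctrl.get_image(n))
K=6
out=[]
for n,u,v in(('top',190,100),('side',275,110)):
    im=crop(cv2.imread(f'pics/{n}1.png'),u,v,65,98,K)
    out.append(im)
cv2.imwrite('pics/h1.png',np.hstack(out))
E
```

```text
t 5.85 tcp deck [ 14.9   0.5 277.3] world [552.2 192.5 332.6] turn needed(tool) [ 0.0013 -0.0002  0.0001] F deck [-0.4 -0.5 -0.1] q [ 0.2   0.18  1.78 -0.09  0.67  0.18] w 24.9
```

View pics/h1.png

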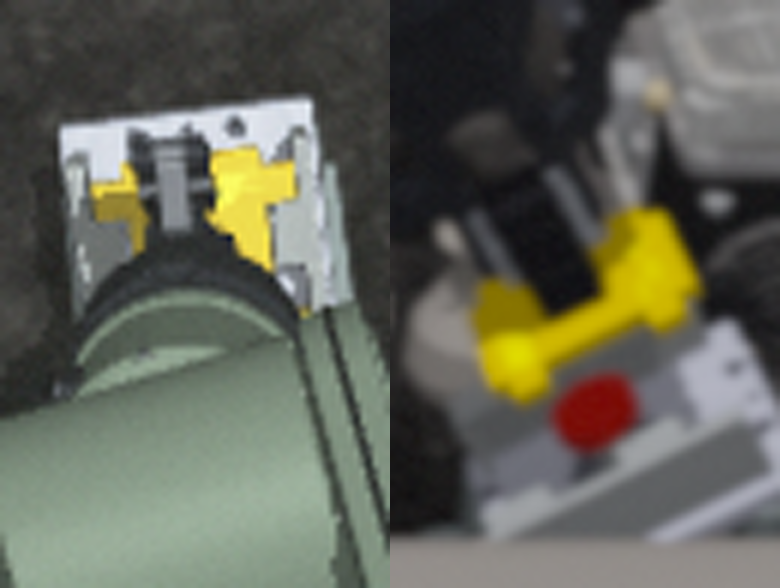

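The keeper hovers level over the deck: in the side crop its plate is parallel to the deck, and in the top crop the right uphill ear is at crop (295,180). I'll fit the in-hand pose.

```bash
cat > fk.py <<'E'
from st import *
from scipy.optimize import minimize
def box(x0,x1,y0,y1,z0,z1): return np.array([[x,y,z] for x in(x0,x1) for y in(y0,y1) for z in(z0,z1)],float)
boxes=[box(-42,42,-26,26,0,8),box(-35,-21,-38,38,0,8),box(21,35,-38,38,0,8)]; grip=box(-23,23,-13,13,25,90)
grip2=box(-13,13,-13,13,8,64)
S=8
def rend(n,p,o,w,h):
    m=np.zeros((h*S,w*S),np.float32)
    for b,c in [(b,1) for b in boxes]+[(grip,0),(grip2,0)]:
        W=D.apply(R.from_euler('zyx',[p[3],p[4] if len(p)>4 else 0,0]).apply(b)+p[:3])+DO
        q=((proj(n,W)-o+.5)*S).astype(np.float32)
        cv2.fillConvexPoly(m,cv2.convexHull(q).round().astype(np.int32),c)
    return cv2.resize(m,(w,h),interpolation=cv2.INTER_AREA)
def fit(tag,p0,regs):
    t=[]
    for n,u,v,w,h in regs:
        im=cv2.imread(f'pics/{n}{tag}.png')[v:v+h,u:u+w].astype(float); y=(im[...,1]+im[...,2])/2-im[...,0]
        t.append((n,(u,v),w,h,np.clip(y/np.percentile(y,95),0,1)))
    f=lambda p:sum(((rend(n,p,np.array(o),w,h)-y)**2).sum() for n,o,w,h,y in t)
    p0=np.array(p0,float); sx=np.vstack([p0]+[p0+d for d in np.diag([4,4,4,.1,.1][:len(p0)])])
    r=minimize(f,p0,method='Nelder-Mead',options=dict(initial_simplex=sx,maxiter=500)); return r.x.round(3),round(r.fun,1)
E
python3 - <<'E'
from fk import *
st()
T=('top',226,122,18,22); Sd=('side',285,140,46,42)
print(fit(1,[14,0,76,0],[T,Sd])); print(fit(1,[14,0,76,0,0],[T,Sd])); print(fit(1,[14,0,76,0],[Sd]))
E
```

```text
t 5.95 tcp deck [ 15.3   0.5 277.8] world [552.3 192.5 333.2] turn needed(tool) [ 0.0025 -0.0004  0.0001] F deck [-1.1 -0.1 -0.9] q [ 0.2   0.18  1.78 -0.09  0.67  0.18] w 24.7
(array([ 1.5926e+01,  5.7400e-01,  7.6486e+01, -4.5000e-02]), np.float64(75.7))
(array([ 1.6361e+01,  5.9900e-01,  7.6521e+01, -5.6000e-02, -1.2000e-02]), np.float64(74.7))
(array([ 1.7013e+01,  2.4880e+00,  7.5099e+01, -5.0000e-02]), np.float64(54.5))
```

drive_tool:
  series:
    - [[-0.0005,-0.003,0,0,0,-0.02,255],[0,0,0.012,0,0,0,255],[0,0,0.012,0,0,0,255],[0,0,0.012,0,0,0,255],[0,0,0.008,0,0,0,255],[0,0,0.004,0,0,0,255],[0,0,0,0,0,0,255]]

```text
clock: 6.82
tcp_pos: [573.3, 193.7, 288.3]
orientation: [1.831, 2.033, 0.533]
wrist_force: [-6.0, -1.3, 5.2]
width: 24.9
finger_force: 99.9
```

```bash
python3 - <<'E'
from fk import *
st()
for n in('top','side'): cv2.imwrite(f'pics/{n}2.png',ctrl.get_image(n))
T=('top',226,128,18,22); Sd=('side',285,155,46,42)
print(fit(2,[13,0,31,0],[T,Sd])); print(fit(2,[13,0,31,0],[Sd]))
out=[crop(cv2.imread(f'pics/{n}2.png'),u,v,65,98,6) for n,u,v in(('top',190,100),('side',275,130))]
cv2.imwrite('pics/h2.png',np.hstack(out))
E
```

```text
t 6.825 tcp deck [ 1.110e+01 -1.000e-01  2.283e+02] world [573.3 193.7 288.3] turn needed(tool) [-0.0021  0.0001  0.0197] F deck [-2.7 -0.8  7.5] q [ 0.2   0.28  1.76 -0.1   0.59  0.16] w 24.9
(array([ 1.0787e+01, -8.7300e-01,  2.9846e+01,  1.0000e-03]), np.float64(120.2))
(array([ 1.1262e+01,  2.3220e+00,  2.7354e+01, -1.3000e-02]), np.float64(57.5))
```

View pics/h2.png

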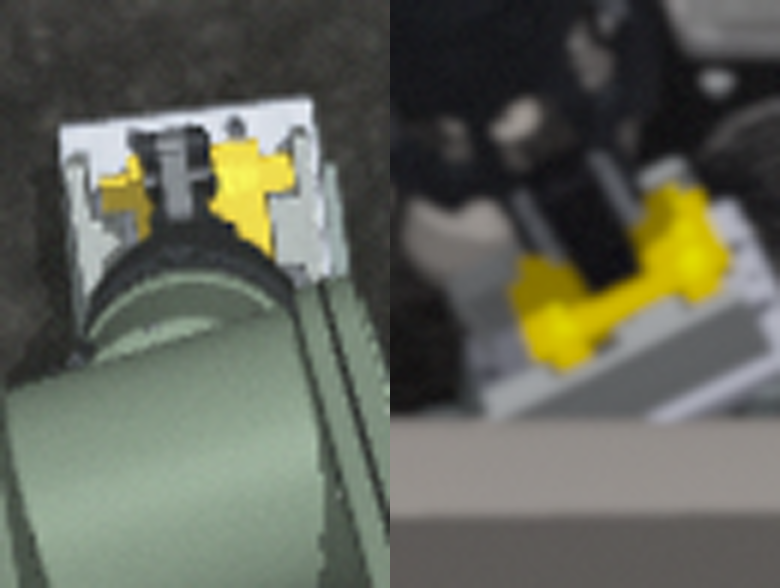

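Plate sits on the plunger (7.5 N), the ears are between the walls, about 1 mm to the right of centre (ear tip at crop (293,180) against the wall at 298, and 100 against 88 on the left). I'll nudge it and press.

drive_tool:
  series:
    - [[0.001,0.002,0,0,0,0,255],[0,0,0.004,0,0,0,255],[0,0,0.004,0,0,0,255],[0,0,0.003,0,0,0,255],[0,0,0.002,0,0,0,255],[0,0,0,0,0,0,255]]

```text
clock: 7.68
tcp_pos: [581.0, 195.3, 278.4]
orientation: [1.83, 2.034, 0.531]
wrist_force: [-10.0, -2.5, 7.5]
width: 24.8
finger_force: 100.4
```

```bash
python3 -c "
from st import *
st()"
```

```text
t 7.675 tcp deck [ 12.9   0.8 215.8] world [581.  195.3 278.4] turn needed(tool) [-0.003   0.0007  0.0204] F deck [-5.  -1.7 11.6] q [ 0.2   0.31  1.74 -0.1   0.58  0.16] w 24.8
```

drive_tool:
  series:
    - [[0,0,0.002,0,0,0,255],[0,0,0.002,0,0,0,255],[0,0,0.001,0,0,0,255],[0,0,0,0,0,0,255]]

```text
clock: 8.18
tcp_pos: [583.4, 195.5, 274.3]
orientation: [1.83, 2.034, 0.531]
wrist_force: [-11.3, -3.1, 9.3]
width: 24.9
finger_force: 100.9
```

```bash
python3 -c "
from st import *
st()"
```

```text
t 8.175 tcp deck [ 12.9   0.8 211.1] world [583.4 195.5 274.3] turn needed(tool) [-0.0031  0.0007  0.0204] F deck [-5.4 -2.1 13.8] q [ 0.2   0.32  1.74 -0.1   0.57  0.16] w 24.9
```

drive_tool:
  series:
    - [[0,0,0.001,0,0,0,255],[0,0,0.001,0,0,0,255],[0,0,0,0,0,0,255]]

```text
clock: 8.55
tcp_pos: [583.7, 195.6, 274.2]
orientation: [1.83, 2.035, 0.53]
wrist_force: [-21.6, -4.6, 22.0]
width: 24.9
finger_force: 103.3
```

```bash
python3 -c "
from st import *
st()"
```

```text
t 8.55 tcp deck [ 13.2   0.9 210.9] world [583.7 195.6 274.2] turn needed(tool) [-0.004   0.0011  0.0208] F deck [-8.  -2.8 30. ] q [ 0.2   0.32  1.74 -0.1   0.57  0.16] w 24.9
```

drive_tool:
  series:
    - [[0,-0.002,-0.0007,0,0,0,255],[0,-0.003,0,0,0,0,255],[0,-0.003,0,0,0,0,255],[0,-0.003,0,0,0,0,255],[0,-0.002,0,0,0,0,255],[0,0,0,0,0,0,255]]

```text
clock: 9.3
tcp_pos: [577.7, 195.0, 272.7]
orientation: [1.82, 2.022, 0.551]
wrist_force: [-1.2, -2.1, 14.3]
width: 25.0
finger_force: 100.6
```

```bash
python3 -c "
from st import *
st()"
```

```text
t 9.3 tcp deck [  7.1   0.8 212.6] world [577.7 195.  272.7] turn needed(tool) [ 0.0166 -0.0011  0.0201] F deck [ 5.9 -2.  13.1] q [ 0.2   0.31  1.76 -0.11  0.54  0.17] w 25.0
```

drive_tool:
  series:
    - [[0,-0.003,0.0005,0,0,0,255],[0,-0.003,0,0,0,0,255],[0,0,0,0,0,0,255],[0,0,0,0,0,0,255]]

```text
clock: 9.8
tcp_pos: [572.9, 194.7, 269.4]
orientation: [1.819, 2.022, 0.552]
wrist_force: [-1.8, -1.9, 14.3]
width: 25.0
finger_force: 100.7
```

```bash
python3 - <<'E'
from fk import *
st()
for n in('top','side'): cv2.imwrite(f'pics/{n}3.png',ctrl.get_image(n))
Sd=('side',285,155,46,42)
print(fit(3,[8,0,12,0],[Sd]),fit(3,[8,0,12,0,0],[Sd]))
out=[crop(cv2.imread(f'pics/{n}3.png'),u,v,65,98,6) for n,u,v in(('top',190,100),('side',275,130))]
cv2.imwrite('pics/h3.png',np.hstack(out))
E
```

```text
t 9.8 tcp deck [  1.3   0.9 212.2] world [572.9 194.7 269.4] turn needed(tool) [ 0.0172 -0.0016  0.0199] F deck [ 5.5 -1.7 13.3] q [ 0.2   0.3   1.77 -0.11  0.53  0.17] w 25.0
(array([ 4.816,  5.322, 16.291,  0.16 ]), np.float64(171.1)) (array([ 5.505,  6.636, 16.114,  0.056, -0.029]), np.float64(169.7))
```

View pics/h3.png

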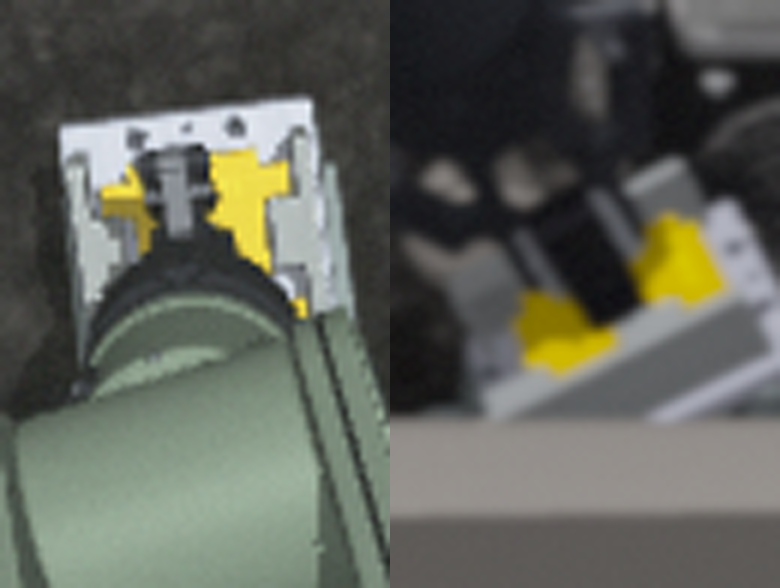

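Both views show it sliding well, with the uphill ears just starting under the hooks (right ear at top crop (285,180)). Continuing, and taking out the small pitch.

drive_tool:
  series:
    - [[0,0,0.0005,0.01,0,0,255],[0,-0.002,0,0.007,0,0,255],[0,-0.003,0,0,0,0,255],[0,-0.003,0,0,0,0,255],[0,-0.003,0,0,0,0,255],[0,-0.002,0,0,0,0,255],[0,0,0,0,0,0,255]]

```text
clock: 10.78
tcp_pos: [562.2, 193.7, 262.9]
orientation: [1.828, 2.032, 0.538]
wrist_force: [-1.1, 0.5, 14.5]
width: 24.7
finger_force: 100.6
```

```bash
python3 -c "
from st import *
st()"
```

```text
t 10.775 tcp deck [-11.2   0.8 211.9] world [562.2 193.7 262.9] turn needed(tool) [ 0.0019 -0.0019  0.0199] F deck [ 6.3  0.5 13.1] q [ 0.2   0.3   1.8  -0.11  0.53  0.18] w 24.7
```

drive_tool:
  series:
    - [[0,-0.0015,0,0,0,0,255],[0,-0.0015,0,0,0,0,255],[0,0,0,0,0,0,255],[0,0,-0.002,0,0,0,255],[0,0,-0.002,0,0,0,255],[0,0,0,0,0,0,255]]

```text
clock: 11.52
tcp_pos: [557.7, 193.3, 264.9]
orientation: [1.828, 2.032, 0.538]
wrist_force: [-0.5, 0.1, 13.7]
width: 24.7
finger_force: 100.5
```

```bash
python3 -c "
from st import *
st()"
```

```text
t 11.525 tcp deck [-14.1   0.8 215.9] world [557.7 193.3 264.9] turn needed(tool) [ 0.0019 -0.0019  0.0199] F deck [ 6.5  0.1 12.1] q [ 0.2   0.29  1.81 -0.11  0.53  0.18] w 24.7
```

drive_tool:
  series:
    - [[0,0,-0.002,0,0,0,255],[0,0,-0.002,0,0,0,255],[0,0,0,0,0,0,255],[0,0,-0.001,0,0,0,255],[0,0,-0.0005,0,0,0,255],[0,0,0,0,0,0,255]]

```text
clock: 12.28
tcp_pos: [554.5, 193.0, 268.8]
orientation: [1.83, 2.033, 0.536]
wrist_force: [-1.6, -0.2, 12.6]
width: 24.9
finger_force: 100.3
```

```bash
python3 -c "
from st import *
st()"
```

```text
t 12.275 tcp deck [-14.9   0.7 220.9] world [554.5 193.  268.8] turn needed(tool) [-0.0003 -0.0017  0.0199] F deck [ 4.9 -0.1 11.7] q [ 0.2   0.27  1.81 -0.11  0.54  0.18] w 24.9
```

drive_tool:
  series:
    - [[0,0.001,-0.001,0,0,0,255],[0,0,-0.0007,0,0,0,255],[0,0,0,0,0,0,255]]

```text
clock: 12.65
tcp_pos: [554.5, 192.9, 269.1]
orientation: [1.831, 2.034, 0.535]
wrist_force: [7.7, 2.5, 1.8]
width: 24.9
finger_force: 98.7
```

```bash
python3 -c "
from st import *
st()"
```

```text
t 12.65 tcp deck [-14.8   0.7 221.1] world [554.5 192.9 269.1] turn needed(tool) [-0.0016 -0.0018  0.0197] F deck [ 7.7  1.8 -2.4] q [ 0.2   0.27  1.81 -0.11  0.54  0.17] w 24.9
```

Keeper is against the hook ceilings (force on the tool fell from 12 N to about 0 at z ≈ 20 mm). Releasing.

drive_tool:
  series:
    - [[0,0.001,0,0,0,0,255],[0,0,0,0,0,0,255],[0,0,0,0,0,0,150],[0,0,0,0,0,0,120],[0,0,0,0,0,0,0],[0,0,0,0,0,0,0],[0,0,0,0,0,0,0],[0,0,0,0,0,0,0],[0,0,0,0,0,0,0],[0,0,0,0,0,0,0]]
  force: 40

```text
clock: 13.9
tcp_pos: [551.4, 192.2, 265.6]
orientation: [1.839, 2.043, 0.519]
wrist_force: [0.4, 0.4, 0.3]
width: 85.2
finger_force: 0.0
```

Backing straight off along the tool axis.

drive_tool:
  series:
    - [[0,0,-0.02,0,0,0,0],[0,0,-0.035,0,0,0,0],[0,0,-0.04,0,0,0,0],[0,0,-0.04,0,0,0,0],[0.03,-0.02,-0.03,0,0,0,0],[0.05,-0.04,0,0,0,0,0],[0.05,-0.05,0,0,0,0,0],[0.05,-0.05,0,0,0,0,0],[0,0,0,0,0,0,0]]

```text
clock: 15.02
tcp_pos: [322.5, 339.5, 334.3]
orientation: [1.833, 2.053, 0.514]
wrist_force: [-0.2, -0.2, 0.5]
width: 85.3
finger_force: 0.0
```

```bash
python3 - <<'E'
from fk import *
st()
for n in('top','side'): cv2.imwrite(f'pics/{n}4.png',ctrl.get_image(n))
out=[crop(cv2.imread(f'pics/{n}4.png'),u,v,65,80,6) for n,u,v in(('top',190,100),('side',275,140))]
cv2.imwrite('pics/h4.png',np.hstack(out))
E
```

```text
t 15.025 tcp deck [-171.6  166.5  386.9] world [322.5 339.5 334.3] turn needed(tool) [-0.0214 -0.0014  0.0278] F deck [ 0.1 -0.2  0.5] q [ 0.71 -0.03  2.   -0.4   0.8   0.83] w 85.3
```

View pics/h4.png

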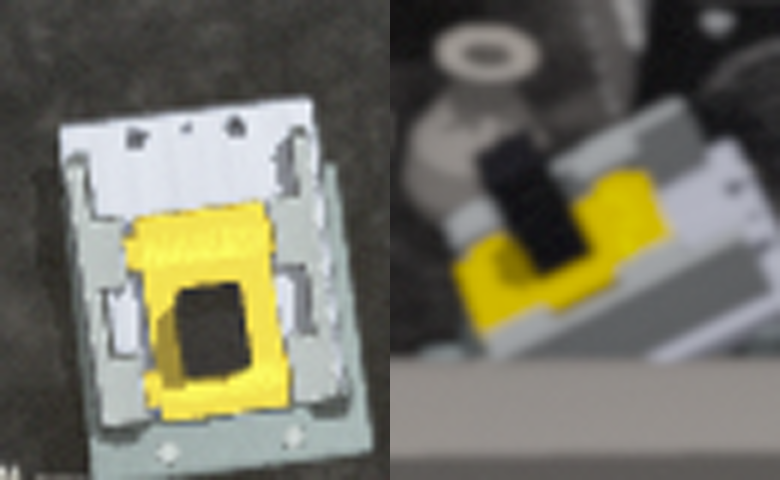

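The keeper lies square, with all four ears under the hooks. Its uphill edge (crop row ~208) is level with the hooks' uphill edge (~210), as it should be at home. Handing in.

```bash
python3 -c "
from rig import ctrl
print(ctrl.sign_off())"
```

```text
the job is handed in; nothing more can be done
None
```

The keeper is locked under all four hooks and holds the plunger in by itself. The gripper is clear of the stand, and the job was handed in at about 15 s; the sign-off returned no verdict.

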